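# Put up the price sign behind the basin of dates

## Task

The telescoping price sign is lying on the counter, pushed together. Stand it on its foot close behind the middle of the round basin (on the seller's side, less than a hand's width from its rim) with the board facing the customers, and then draw the board up until the lock button clicks out of the tube. Leave the other things on the counter as they are.

Things in the scene. Friction and masses are not known exactly. Their poses are not given: they have to be found in the camera images.
- tube (a point): price sign's outer tube, bare aluminium, 22 mm across; this point is on its axis 80 mm above the foot's underside, good to grip. z along the tube from foot to board, x square to the board, y along its width. Tube bare from 16 to 138 mm above the underside, then a 28 mm black collar to 156 mm. Lies at first with the board away from the robot, sloping 0.17 rad down to it. Sign about 0.7 kg
- board (a point): centre of the sign's board, a slate in a wooden frame on the telescoping mast: 124 mm wide (y), 76 mm high (z), 10 mm thick (x), both sides alike; axes as the tube. Top edge 236 mm above the foot's underside pushed together, 80 mm more drawn out. The foot: dark steel plate, 90 (x) by 110 (y) by 7 mm, heavy: set down up to 0.4 rad out of upright on its x edge, the sign rocks upright
- mast (a joint): how far the board and its mast (16 mm tube) are drawn out of the outer tube, m: 0 pushed together, 0.080 where the button meets its hole, stop at 0.081. Friction keeps it where it is left; drawing it straight up takes about 3.5 N, less than the 6 N that the foot and tube weigh, so they stay down
- button (a joint): how far the sprung lock button (round steel stud, 8 mm, in the mast, on its +y side) is out, m: about 0.0005 inside the tube, 0.008 when it has sprung out through the hole in the outer tube (a dark 10 mm spot on the +y side, 126 mm above the foot's underside) and locks the mast. It springs out by itself once the mast is drawn out by 0.079 to 0.081
- scoop_mid (a point): a steel hand scoop with a wooden handle, 210 mm long (along its x), 64 mm wide, 44 mm high; this point is about its middle, 20 mm up. A bystander
- calculator_mid (a point): a grey pocket calculator, 120 by 76 by 18 mm; its centre. A bystander
- bowl_mid (a point): a small steel tasting bowl with nuts, 100 mm across, 38 mm high; its centre, 20 mm up. A bystander
- basin_rim (a point): the point of the round basin's rim nearest the robot's side of the counter, midway along it: the basin is steel, fixed, heaped with dates, 260 mm across, rim 82 mm and heap 130 mm high, its centre 130 mm further along this point's x (x points straight across the counter to the customers, y to the robot's left). Beside it stands a square cardboard tray of apricots, 260 by 270 mm, heap 120 mm high

How it is judged (in metres and radians):
On the way, in this order (a step that is already met when the one before it is completed fails the run):
1. the sign stands upright on its foot behind the basin, still pushed together (angle between tube's own z axis and vertical below 0.1 rad and height (world z) of tube below 0.086 m and x of tube in the frame of basin_rim between -0.15 and -0.03 m and y of tube in the frame of basin_rim between -0.07 and 0.07 m and value of joint mast below 0.03 m), for 0.2 s.
2. the mast is drawn out and the lock button has clicked out (value of joint mast above 0.076 m and value of joint button above 0.006 m), for 0.2 s.
At the end, for the whole second after the job is handed in: Sign at rest, upright within 0.1 rad, foot flat on the counter on the robot's side of the basin: foot centre 30 to 150 mm from the rim (along x) and within 70 mm of the basin's middle line; board within 0.4 rad of facing straight across; mast drawn out over 0.076, button out over 0.006 (all of step 2 and angle between tube's own z axis and vertical below 0.1 rad and height (world z) of tube below 0.086 m and x of tube in the frame of basin_rim between -0.15 and -0.03 m and y of tube in the frame of basin_rim between -0.07 and 0.07 m and angle between the x axis of tube and the x axis of basin_rim, either way round below 0.4 rad and linear speed of sign below 0.02 m/s); the robot touches nothing.
It fails at once if a bystander (scoop, calculator, bowl) is pushed more than 30 mm (distance of any of scoop_mid, calculator_mid, bowl_mid from where it was at the start of the episode above 0.03 m).
It also fails if it takes over 54 s, if anything falls off the work surface, if the arm or the gripper's body presses on something with over 40 N, if the wrist force passes 120 N, or if a joint passes its speed limit or range.

## Robot

A 6-joint arm with a two-finger parallel gripper is mounted at the origin on the work surface. World frame = base frame: x ahead of the robot, y to its left, z up, the work surface at z = 0. Lengths are in mm, angles in rad, forces in N, time in s.
With the tool pointing down it reaches from about 350 to 925 mm from the base axis. Payload 6.4 kg.
Tool frame: the origin (TCP) lies midway between the tips of the shut fingers; the grasp point (between the pads) lies 19 mm behind it; z points along the fingers, y is the direction in which the jaws open and shut (so a half turn about z gives the same grasp; the last joint's range is limited). The gripper opens to 94 mm and grips with 3 to 60 N. Pads are 16 mm wide; open, the fingers measure 119 mm over their backs; the gripper's body (75 mm by 177 mm) begins 78 mm behind the grasp point.
Start: joints at [-1.301, 0.245, 1.558, -0, 1.339, -0.174], TCP at [279.099, -587.041, 205.455] pointing down, gripper open.
Joint ranges: [-3.13, 3.13], [-1.02, 2.26], [0.13, 2.54], [-0.95, 4.09], [0.21, 2.88], [-2.74, 2.74]. Speed limits (rad/s): [2.57, 2.57, 3.14, 3.14, 3.14, 3.14].

## Interface

Orientations are given as a unit quaternion [w, x, y, z].
In Python, from cell import manip, cams gives the robot as it stands.
- The arm moves only by the shell command python3 -m inch 'ROWS' [FORCE]. ROWS is text: rows parted by semicolons, each of 7 numbers parted by spaces: the turn, a rotation vector about the tool's x, y, z each as a share of 90 degrees, from -1 to 1, then the shift along the tool's x, y, z each as a share of 20 cm, from -1 to 1, then the finger opening in mm, from 0 to 94. A call has 1 to 8 rows; each row is the pose to reach, as a shift and turn from the pose commanded when the call began, along the tool's axes at that moment; what a row does not reach only later rows make up. A row lasts 1/8 s, in which the tool goes at most 62.5 mm and 10.7 degrees, less where a joint would pass 70% of its speed; a pose out of reach is approached as far as the arm can. A call with a number of a shift or a turn outside -1 to 1 is refused whole. A call with a gripper value outside its range is refused whole. The fingers move at their own pace and stop on an object; FORCE is the grip in N (left out, the last holds). Time passes only in rows, so rows that repeat a pose let the fingers close. It gives the time, the measured TCP pose, the force and the opening at its end, in the units of the state.
- manip.get_obs(): the state, without advancing time (a new reading comes with each control period).
- cams.grab_frame(name): name is "side" or "top" or "wrist"; returns (picture, depth): 400x640x3 uint8, red, green, blue; 400x640 float32, mm along the optical axis (not along the pixel's ray), 0 where there is no reading.
- cams.camera_model(name): a dict with "mtx" (3x3 intrinsics, pixels), "extrinsics" (4x4, takes a point from camera to world coordinates). Camera axes: x right, y down, z forward; pixel columns grow to the right and rows downward; lengths in mm; the calibration is good to about 2 mm. A picture is of the moment at which its call begins: read the wrist's pose just before it. camera_model takes no time and is no camera call; for the wrist camera it gives the pose at the moment of the call.
- manip.close_job(): hands the job in, once; it reports no verdict.
Trained networks look in the newest picture that a camera, given by its name, has taken for a name from the list of things; names that differ only in an ending like _2 or _b are one class to them, and where a whole thing is asked for, a point or a joint stands for the part that bears it (a point fixed in the world has none). Each returns a list of dicts, best first, with "score" (0 to 1); they miss things now and then, are a little off and sometimes report something else, mostly with a low value. They report only what shows in the picture. A call takes as long as a camera call.
- cams.cut_out(target, camera): "pixels" (400x640 bool, what is visible of it) and "xy" ([column, row] in pixels, amid what is visible of it).
- cams.place_of(target, camera): "xy" ([column, row] in pixels: a listed point, or the origin of a listed thing).
The state is a dict: "time": time; "q": joint angles; "dq": joint speeds; "tau": joint torques, N m; "tool_pos": TCP position; "tool_rot": TCP orientation; "force": force on the tool from outside, world axes, zero at the start; "torque": the same for the moment, N m; "finger_gap": finger opening in mm.
Only numpy, scipy, OpenCV 4.12 (cv2) and the standard library are available. Lean on these libraries where they do the work, as an engineer would, in place of code of your own. Each camera call takes 0.05 s, during which the arm holds its last target.

## Working session

There is one attempt and no reset: what is moved stays moved. The work goes in short steps, Python scripts to look and compute and a shell command to move; the robot and the scene stay as the last step left them, time stands still between calls to the robot, and variables do not carry over. Pictures are saved under pics/ and viewed, and the job is handed in when it is done.

```bash
ls; mkdir -p pics
cat > h.py <<'E'
import numpy as np, cv2
from cell import manip, cams
from scipy.spatial.transform import Rotation as R
def snap(n,f):
    im,d=cams.grab_frame(n); cv2.imwrite('pics/'+f,im[:,:,::-1]); np.save('pics/'+f+'.npy',d); return im,d
def world(n,u,v,z):
    m=cams.camera_model(n);K=np.array(m['mtx']);T=np.array(m['extrinsics'])
    u,v,z=map(np.asarray,(u,v,z))
    p=np.stack([(u-K[0,2])*z/K[0,0],(v-K[1,2])*z/K[1,1],z],-1)
    return p@T[:3,:3].T+T[:3,3]
def proj(n,P):
    m=cams.camera_model(n);K=np.array(m['mtx']);T=np.linalg.inv(np.array(m['extrinsics']))
    c=np.asarray(P)@T[:3,:3].T+T[:3,3]; q=c@K.T; return q[...,:2]/q[...,2:]
def rot(q): return R.from_quat([q[1],q[2],q[3],q[0]])
E
python3 - <<'E'
from h import *
np.set_printoptions(precision=3,suppress=True)
for n in ['top','side']:
    im,d=snap(n,n+'1.png'); print(n,cams.camera_model(n)['extrinsics'])
    for t in ['tube','board','basin_rim','scoop_mid','calculator_mid','bowl_mid']:
        for r in cams.place_of(t,n)[:2]:
            u,v=r['xy'];z=d[int(v),int(u)] if 0<=v<400 and 0<=u<640 else 0
            print(t,r['score'],r['xy'],world(n,u,v,z))
o=manip.get_obs();print(o)
E
```

```text
pics
top [[  0.026  -0.98    0.197 361.232]
 [ -1.     -0.028  -0.008  13.629]
 [  0.013  -0.197  -0.98  893.421]
 [  0.      0.      0.      1.   ]]
tube 0.82 [327.5, 217.8] [485.643 -25.455  42.337]
board 0.85 [338.9, 175.6] [593.962 -52.439  17.838]
basin_rim 0.82 [405.9, 147.6] [ 649.051 -201.904   79.286]
scoop_mid 0.76 [142.3, 204.8] [510.956 423.954   0.717]
calculator_mid 0.69 [465.1, 244.7] [ 434.128 -352.389   19.316]
bowl_mid 0.55 [469.5, 187.1] [ 570.329 -363.918   34.854]
side [[ -0.814  -0.436   0.383  62.006]
 [ -0.581   0.618  -0.529 616.858]
 [ -0.006  -0.654  -0.757 955.955]
 [  0.      0.      0.      1.   ]]
tube 0.65 [338.9, 199.0] [478.387 -23.391  43.673]
tube 0.19 [311.9, 179.8] [593.944 -59.664  12.412]
board 0.56 [310.1, 178.7] [601.265 -60.995  11.177]
basin_rim 0.84 [322.9, 124.6] [ 651.034 -193.426   91.702]
scoop_mid 0.8 [213.6, 327.3] [515.798 411.097   0.901]
calculator_mid 0.67 [413.7, 143.4] [ 429.556 -349.506   17.929]
{'time': 0.7, 'q': array([-1.301,  0.245,  1.558, -0.   ,  1.339, -0.174]), 'dq': array([ 0.001, -0.002, -0.   , -0.   ,  0.001,  0.001]), 'tau': array([  0.   , -41.573, -31.481,   0.068,   0.029,   0.   ]), 'tool_pos': array([ 279.1  , -587.046,  205.502]), 'tool_rot': array([0.   , 0.975, 0.22 , 0.   ]), 'force': array([-0.431, -0.019,  0.917]), 'torque': array([0.027, 0.025, 0.018]), 'finger_gap': 93.79457627807757}
```

View pics/top1.png

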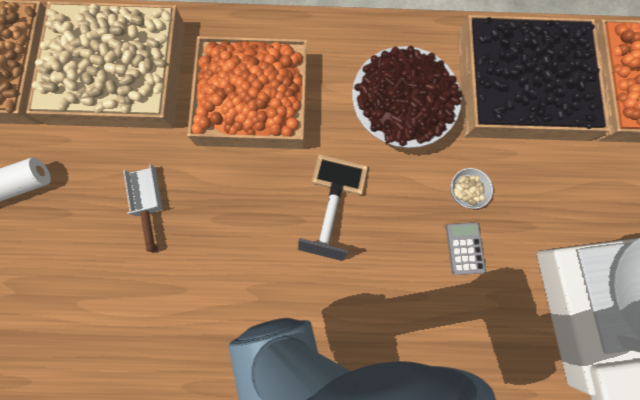

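View pics/side1.png

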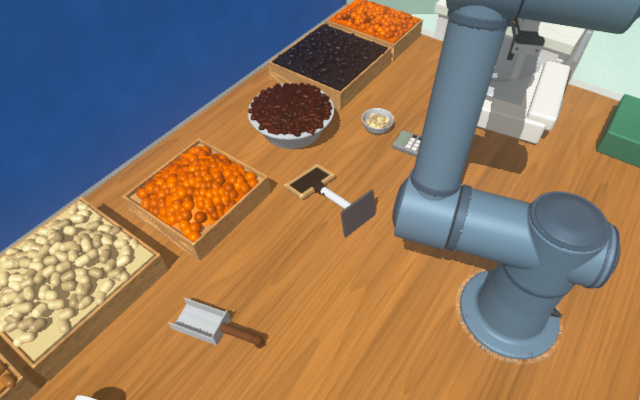

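```bash
cat >> h.py <<'E'
def goal(p,Rm,obs=None):
    """print row numbers for target TCP pos p (mm), rotation matrix Rm"""
    o=obs or manip.get_obs(); R0=rot(o['tool_rot'])
    s=R0.inv().apply(np.asarray(p)-o['tool_pos'])/200
    t=(R0.inv()*R.from_matrix(Rm)).as_rotvec()/(np.pi/2)
    print('row', np.round(t,4), np.round(s,4))
def axes(z,y):
    z=np.array(z,float);z/=np.linalg.norm(z);y=np.array(y,float);y-=z*(y@z);y/=np.linalg.norm(y)
    return np.stack([np.cross(y,z),y,z],1)
E
python3 - <<'E'
from h import *
np.set_printoptions(precision=3,suppress=True)
im,d=snap('top','top2.png')
u,v=np.meshgrid(np.arange(640),np.arange(400))
W=world('top',u,v,d)
for t in ['tube','board']:
    for r in cams.cut_out(t,'top')[:1]:
        m=r['pixels']; print(t,r['score'],m.sum(),r['xy'],W[m].min(0),W[m].max(0))
        q=W[m]; print(np.median(q,0))
# white tube pixels
sub=np.zeros((400,640),bool); sub[190:250,310:350]=1
g=(im.min(2)>170)&sub
q=W[g]; print('white',len(q),q.min(0),q.max(0))
c=q.mean(0);_,s,vt=np.linalg.svd(q-c);print(c,s,vt[0])
# board
sub=np.zeros((400,640),bool); sub[150:200,305:375]=1
b=sub&(d>0)&(W[...,2]>9)
q=W[b];c=q.mean(0);_,s,vt=np.linalg.svd(q-c);print('board',c,len(q),vt)
(cx,cy),sz,a=cv2.minAreaRect(q[:,:2].astype(np.float32));print(cx,cy,sz,a)
# foot
sub=np.zeros((400,640),bool); sub[232:268,290:355]=1
b=sub&(W[...,2]>50)&(d>0); q=W[b];print('foot',q.min(0),q.max(0),cv2.minAreaRect(q[:,:2].astype(np.float32)))
# basin rim: points z 70..95 ring
sub=np.zeros((400,640),bool); sub[40:152,345:468]=1
h=sub&(W[...,2]>60)&(d>0)
q=W[h];print('basin',q.min(0),q.max(0)); (c,r)=cv2.minEnclosingCircle(q[:,:2].astype(np.float32));print(c,r)
E
```

```text
tube 0.63 2668 [332.4, 183.0] [ 361.232 -122.214   -5.495] [651.659  41.42  893.421]
[568.242 -35.813  20.296]
board 0.9 1471 [341.4, 175.0] [ 361.232 -120.12     0.573] [645.111  13.629 893.421]
[597.503 -55.131  15.716]
white 370 [361.232 -45.231  -1.976] [543.995  13.629 893.421]
[485.324 -26.634  41.485] [922.345 583.371  99.918] [-0.373  0.082  0.924]
board [593.15  -53.651  17.445] 1590 [[-0.214 -0.977 -0.001]
 [-0.957  0.209  0.2  ]
 [-0.195  0.044 -0.98 ]]
583.826904296875 -51.396583557128906 (124.2554931640625, 108.67288970947266) 77.86691284179688
foot [398.684 -68.958  50.011] [449.486  38.153  93.734] ((429.7315979003906, -17.71187973022461), (109.30155181884766, 41.50871658325195), 78.03141021728516)
basin [ 649.432 -335.803   76.264] [909.317 -78.222 130.934]
(779.9774169921875, -206.5433807373047) 130.54722595214844
```

Run:
```python
from h import *
np.set_printoptions(precision=3,suppress=True)
im=cv2.imread('pics/top2.png');d=np.load('pics/top2.png.npy')
u,v=np.meshgrid(np.arange(640),np.arange(400));W=world('top',u,v,d)
g=(im.min(2)>150)&(d>0)&(W[...,2]>22)&(u>310)&(u<350)&(v>195)&(v<245)
q=W[g];l=np.polyfit(q[:,0],q[:,1],1);print(len(q),l,[np.polyval(l,x) for x in (450,484,520)],q.min(0),q.max(0), np.polyfit(q[:,0],q[:,2],1))
o=manip.get_obs();a=np.array([.977,-.214,0])
goal([345,-410,215],rot(o['tool_rot']).as_matrix())
goal([480,-27,240],axes([0,0,-1],[-.214,-.977,0]))
```

```text
375 [-0.216 76.949] [np.float64(-20.383209161412466), np.float64(-27.73722294798017), np.float64(-35.523825780816566)] [428.579 -47.732  24.934] [540.709  -8.997  56.32 ] [ -0.18  129.006]
row [0. 0. 0.] [ 0.678 -0.658 -0.048]
row [ 0.   -0.    0.42] [ 2.11  -2.098 -0.173]
```

```bash
python3 -m inch '0 0 0.05 0.2 -0.2 -0.05 90; 0 0 0.1 0.4 -0.4 -0.08 90; 0 0 0.2 0.6 -0.6 -0.1 90; 0 0 0.2 0.8 -0.8 -0.1 90; 0 0 0.2 1 -1 -0.1 90; 0 0 0.2 1 -1 -0.1 90' 20
python3 - <<'E'
from h import *
np.set_printoptions(precision=4,suppress=True)
o=manip.get_obs();print(o['q'],o['tool_pos'],o['tool_rot'])
goal([480,-27,240],axes([0,0,-1],[-.214,-.977,0]))
E
```

```text
time: 1.6
tool_pos: [374.8, -317.8, 225.7]
tool_rot: [0.0, 0.998, 0.067, 0.0]
force: [0.1, -0.3, 0.8]
finger_gap: 90.0
[-0.9347 -0.1545  1.9339  0.0003  1.3616  0.5019] [ 374.8003 -317.8249  225.678 ] [0.0002 0.9977 0.067  0.0003]
row [ 0.0002 -0.0004  0.2227] [ 0.7159 -1.3707 -0.0717]
```

```bash
python3 -m inch '0 0 0.06 0.15 -0.28 0 90; 0 0 0.12 0.3 -0.56 0 90; 0 0 0.18 0.45 -0.84 0 90; 0 0 0.22 0.53 -1 -0.05 90; 0 0 0.22 0.53 -1 -0.05 90'
python3 - <<'E'
from h import *
np.set_printoptions(precision=4,suppress=True)
o=manip.get_obs();print(o['q'],o['tool_pos'],o['tool_rot'])
a=np.array([.977,-.214,0])
th=.75; t=a*np.cos(.17)+[0,0,-np.sin(.17)]; n=-a*np.sin(.17)+[0,0,-np.cos(.17)]
z=n*np.cos(th)-t*np.sin(th); Rm=axes(z,[-.214,-.977,0])
g=np.array([484,-27.7,31]); print(z); tcp=g+19*z
goal(tcp-150*z,Rm); goal(tcp,Rm); print(tcp,tcp-150*z)
E
```

```text
time: 2.22
tool_pos: [454.1, -107.7, 236.4]
tool_rot: [0.0, 0.994, -0.106, 0.001]
force: [-0.5, 0.0, 0.4]
finger_gap: 90.1
[-0.4765 -0.23    1.9787 -0.0002  1.391   1.3068] [ 454.1291 -107.7281  236.4089] [ 0.0004  0.9944 -0.106   0.0009]
[-0.7773  0.1703 -0.6058]
row [ 0.0013 -0.5869  0.0017] [ 0.5817 -0.4214  0.631 ]
row [ 0.0013 -0.5869  0.0017] [-0.016  -0.4236  1.0843]
[469.2312 -24.4651  19.4894] [585.8267 -50.0039 110.3624]
```

```bash
python3 -m inch '0 -0.1 0 0.1 -0.1 0.0 90; 0 -0.2 0 0.25 -0.2 0.1 90; 0 -0.3 0 0.4 -0.3 0.2 90; 0 -0.4 0 0.5 -0.4 0.3 90; 0 -0.5 0 0.58 -0.42 0.4 90;0 -0.587 0 0.58 -0.42 0.5 90;0 -0.587 0 0.58 -0.42 0.5 90'
python3 - <<'E'
from h import *
np.set_printoptions(precision=4,suppress=True)
from scipy.optimize import least_squares
o=manip.get_obs();print(o['q'],o['tool_pos'],o['tool_rot'])
E
```

```text
time: 3.1
tool_pos: [582.4, -52.9, 128.9]
tool_rot: [-0.049, 0.888, -0.097, -0.447]
force: [0.3, -0.1, 0.5]
finger_gap: 89.9
[-0.2659  0.7875  1.1659 -0.0441  2.1191  1.5184] [582.4374 -52.8683 128.9493] [-0.0494  0.8881 -0.097  -0.4466]
```

```bash
cat > kin.py <<'E'
from h import *
from scipy.optimize import least_squares
Ry=lambda a:R.from_euler('y',a).as_matrix(); Rz=lambda a:R.from_euler('z',a).as_matrix()
def fk(q,p,var):
    h0,L1,L2,e,d,Lw,dw,c,r0,s4=p
    M=Rz(q[0]);x=M@np.array([r0,0,h0])
    M=M@Ry(q[1]);x=x+M@[0,0,L1]
    M=M@Ry(q[2]);x=x+M@[e,d if var==0 else 0,L2]
    M=M@Rz(s4*q[3])
    if var==1:x=x+M@[0,d,0]
    M=M@Ry(q[4]);x=x+M@[dw,d if var==2 else 0,0]
    M=M@Rz(q[5]+c);x=x+M@[0,0,Lw]
    return x,M
D=[([-1.301,.245,1.558,0,1.339,-.174],[279.099,-587.041,205.455],[0,.975,.22,0]),
([-0.9347,-0.1545,1.9339,0.0003,1.3616,0.5019],[374.8003,-317.8249,225.678],[0.0002,0.9977,0.067,0.0003]),
([-0.4765,-0.23,1.9787,-0.0002,1.391,1.3068],[454.1291,-107.7281,236.4089],[0.0004,0.9944,-0.106,0.0009]),
([-0.2659,0.7875,1.1659,-0.0441,2.1191,1.5184],[582.4374,-52.8683,128.9493],[-0.0494,0.8881,-0.097,-0.4466])]
import json,os
if os.path.exists('D.json'): D+=json.load(open('D.json'))
def fit(var,s4):
    best=None
    for c in (0,np.pi/2,-np.pi/2,np.pi):
        def res(p):
            pp=list(p)+[s4];out=[]
            for q,x,w in D:
                X,M=fk(q,pp,var); out+=list((X-x)/3); out+=list((R.from_matrix(M).inv()*rot(np.array(w)/np.linalg.norm(w))).as_rotvec()*50)
            out.append(p[8]/30); out.append(p[6]/100);out.append(p[3]/100)
            return out
        r=least_squares(res,[200,415,550,0,112,270,0,c,0])
        if best is None or r.cost<best.cost: best=r
    return best
if __name__=='__main__':
    np.set_printoptions(precision=3,suppress=True)
    for var in (0,1,2):
        for s4 in (1,-1):
            b=fit(var,s4);print(var,s4,b.cost,b.x)
E
python3 kin.py
```

```text
0 1 0.06363958460480913 [233.435 415.377 555.9    18.505 112.653 284.959  -3.659   1.571  -0.944]
0 -1 27.65937097623176 [290.933 417.853 579.767  86.    107.409 273.964   3.578   1.582  -3.369]
1 1 0.06152621334010674 [234.305 415.389 561.271  17.398 112.651 285.817   2.832   1.571   0.063]
1 -1 27.682272803308994 [290.103 417.842 574.645  87.053 107.407 273.146  -2.612   1.582  -4.33 ]
2 1 0.06152621333795226 [234.305 415.389 561.27   17.398 112.651 285.817   2.832   1.571   0.063]
2 -1 27.682272803311275 [290.102 417.842 574.645  87.052 107.407 273.146  -2.612   1.582  -4.33 ]
```

```bash
cat > ik.py <<'E'
from kin import *
lo=np.array([-3.13,-1.02,.13,-.95,.21,-2.74])+.03;hi=np.array([3.13,2.26,2.54,4.09,2.88,2.74])-.03
P={}
for v in (0,1): P[v]=list(fit(v,1).x)+[1]
def ik(x,Rm,q0,v):
    f=lambda q:(lambda X,M:np.r_[(X-x)/100,(R.from_matrix(M).inv()*R.from_matrix(Rm)).as_rotvec()])(*fk(q,P[v],v))
    r=least_squares(f,np.clip(q0,lo+1e-3,hi-1e-3),bounds=(lo,hi)); return r.x,np.linalg.norm(r.fun)
def signrot(psi,delta):  # columns x,y,z of the sign; z up tilted forward by delta
    return Rz(psi)@Ry(delta)
def toolrot(S,th,phi=0):
    # tool z in sign frame: +x forward, tilted down th, rolled phi about z
    z=Rz(phi)@[np.cos(th),0,-np.sin(th)]; y=Rz(phi)@[0,-1,0]
    return S@axes(z,y)
E
cat > scan.py <<'E'
from ik import *
np.set_printoptions(precision=3,suppress=True)
q0=np.array([-0.2659,0.7875,1.1659,-0.0441,2.1191,1.5184])
for v in (0,1):
  for th in (.3,.5,.75,.9):
   for phi in (0,-.4):
    for d in (.1,.3):
     for psi in (0,-.25,):
      S=signrot(-.216,np.pi/2+.17);T=toolrot(S,th,phi);g=np.array([484,-27.7,31])
      a,ea=ik(g+19*T[:,2],T,q0,v)
      S2=signrot(psi,d);T2=toolrot(S2,th,phi);g2=np.array([575,-206,0])+S2@[0,0,80]
      b,eb=ik(g2+19*T2[:,2],T2,a,v)
      print(v,th,phi,d,psi,'%.3f %.3f'%(ea,eb),b)
E
python3 scan.py
```

```text
0 0.3 0 0.1 0 0.000 0.000 [-0.83   0.156  2.349  1.947  0.819 -0.927]
0 0.3 0 0.1 -0.25 0.000 0.000 [-0.702  0.114  2.397  2.4    0.639 -1.124]
0 0.3 0 0.3 0 0.000 0.000 [-0.755  0.12   2.267  1.661  0.604 -0.597]
0 0.3 0 0.3 -0.25 0.000 0.000 [-0.655  0.088  2.302  2.048  0.375 -0.745]
0 0.3 -0.4 0.1 0 0.000 0.487 [-0.434  0.055  2.197 -0.92   0.24   2.465]
0 0.3 -0.4 0.1 -0.25 0.000 0.425 [-0.448  0.054  2.198 -0.92   0.24   2.603]
0 0.3 -0.4 0.3 0 0.000 0.314 [-0.426  0.103  2.16  -0.92   0.24   2.386]
0 0.3 -0.4 0.3 -0.25 0.000 0.250 [-0.444  0.104  2.16  -0.92   0.24   2.537]
0 0.5 0 0.1 0 0.000 0.000 [-0.781  0.081  2.302  1.633  0.622 -0.588]
0 0.5 0 0.1 -0.25 0.000 0.000 [-0.671  0.043  2.341  2.013  0.382 -0.719]
0 0.5 0 0.3 0 0.000 0.000 [-0.702  0.098  2.19   1.169  0.511 -0.093]
0 0.5 0 0.3 -0.25 0.000 0.000 [-0.623  0.073  2.218  1.16   0.281  0.152]
0 0.5 -0.4 0.1 0 0.000 0.000 [-0.575  0.044  2.343  2.62   0.252 -1.194]
0 0.5 -0.4 0.1 -0.25 0.000 0.233 [-0.447  0.063  2.199 -0.92   0.24   2.602]
0 0.5 -0.4 0.3 0 0.000 0.139 [-0.538  0.078  2.165  0.278  0.24   1.104]
0
[... 2919 characters left out ...]
0.102  2.073 -0.106  0.417  1.517]
1 0.75 -0.4 0.3 -0.25 0.000 0.000 [-0.414  0.136  1.974 -0.409  0.553  2.056]
1 0.9 0 0.1 0 0.000 0.000 [-0.605  0.077  2.261  0.802  0.442  0.292]
1 0.9 0 0.1 -0.25 0.000 0.000 [-0.578  0.053  2.249  0.548  0.34   0.771]
1 0.9 0 0.3 0 0.000 0.000 [-0.588  0.173  2.035  0.339  0.649  0.741]
1 0.9 0 0.3 -0.25 0.000 0.000 [-0.564  0.161  2.02   0.196  0.615  1.116]
1 0.9 -0.4 0.1 0 0.000 0.000 [-0.542  0.047  2.182  0.14   0.337  1.297]
1 0.9 -0.4 0.1 -0.25 0.000 0.000 [-0.456  0.071  2.065 -0.312  0.46   1.993]
1 0.9 -0.4 0.3 0 0.000 0.000 [-0.479  0.154  1.972 -0.121  0.615  1.537]
1 0.9 -0.4 0.3 -0.25 0.000 0.000 [-0.435  0.184  1.905 -0.282  0.703  1.931]
```

Run:
```python
from ik import *
S=signrot(-.216,np.pi/2+.17);T=toolrot(S,.75);g=np.array([484,-27.7,32])
goal(g-21*T[:,2],T);goal(g+19*T[:,2],T)
im,d=snap('wrist','w1.png')
```

```text
row [-0.0016  0.0076 -0.0003] [ 0.0851 -0.016   0.5917]
row [-0.0016  0.0076 -0.0003] [ 0.0875 -0.0155  0.7917]
```

View pics/w1.png

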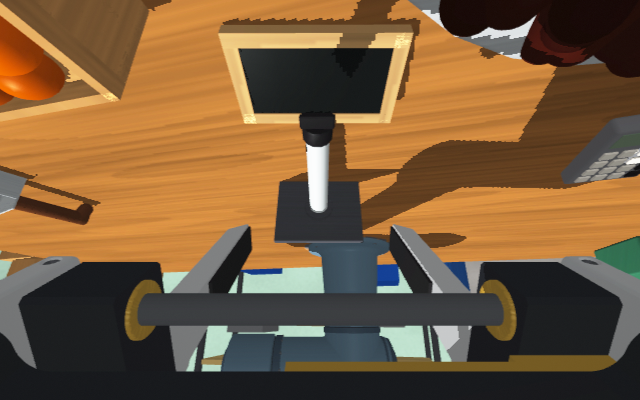

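```bash
python3 - <<'E'
from h import *
o=manip.get_obs();m=np.array(cams.camera_model('wrist')['extrinsics'])
print(rot(o['tool_rot']).inv().apply(m[:3,3]-o['tool_pos']), m[:3,3], o['tool_pos'])
E
python3 -m inch '0 0.007 0 0.03 -0.015 0.2 90;0 0.007 0 0.06 -0.015 0.4 90;0 0.007 0 0.085 -0.015 0.55 90;0 0.007 0 0.087 -0.015 0.6 90;0 0.007 0 0.087 -0.015 0.6 90'
```

```text
[  71.61031828   -0.31648917 -179.88953617] [765.93660228 -92.93281515 183.61077553] [583.501962   -52.81666283 132.65315173]
time: 3.78
tool_pos: [502.8, -30.8, 51.0]
tool_rot: [-0.047, 0.894, -0.097, -0.436]
force: [0.7, -0.7, 0.6]
finger_gap: 90.0
```

Run:
```python
from ik import *
S=signrot(-.216,np.pi/2+.17);T=toolrot(S,.75);g=np.array([484,-27.7,32])
goal(g+19*T[:,2],T)
im,d=snap('wrist','w2.png')
```

```text
row [-0.0002 -0.0082 -0.0002] [0.015  0.0051 0.2286]
```

View pics/w2.png

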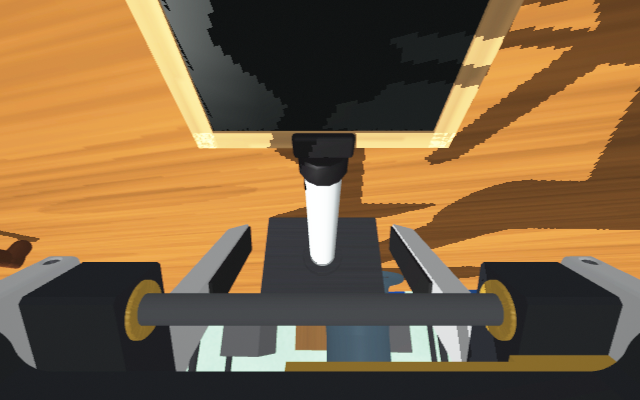

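```bash
python3 -m inch '0 0 0 0.015 0.005 0.1 90;0 0 0 0.015 0.005 0.2 90;0 0 0 0.015 0.005 0.22 90;0 0 0 0.015 0.005 0.22 20;0 0 0 0.015 0.005 0.22 5;0 0 0 0.015 0.005 0.22 5;0 0 0 0.015 0.005 0.22 5;0 0 0 0.015 0.005 0.22 5' 55
python3 - <<'E'
from h import *
im,d=snap('wrist','w3.png')
E
```

```text
time: 4.82
tool_pos: [469.6, -24.1, 19.8]
tool_rot: [-0.047, 0.893, -0.097, -0.437]
force: [1.3, 1.0, 0.3]
finger_gap: 43.0
```

View pics/w3.png

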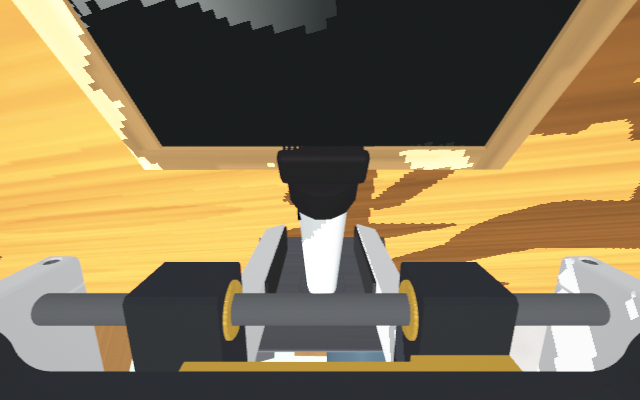

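Tube at col ~325 between fingers, still closing.

```bash
python3 -m inch '0 0 0 0 0 0 5;0 0 0 0 0 0 5;0 0 0 0 0 0 5;0 0 0 0 0 0 5;0 0 0 0 0 0 5;0 0 0 0 0 0 5' 55
python3 - <<'E'
from ik import *
np.set_printoptions(precision=3,suppress=True)
o=manip.get_obs();print(o['q'],o['tool_pos'],o['force'])
# plan waypoints : lift, rotate while going
g0=np.array(o['tool_pos'])-19*rot(o['tool_rot']).as_matrix()[:,2]
q=o['q'];print(g0)
way=[(-.216,np.pi/2+.17,g0+[0,0,90]),(-.18,1.35,[500,-80,180]),(-.12,1.0,[520,-130,190]),(-.06,.65,[540,-170,190]),(0,.3,[575,-206,150])]
for psi,d,g in way:
    S=signrot(psi,d);T=toolrot(S,.75)
    for v in (0,1):
        b,e=ik(np.array(g)+19*T[:,2],T,q,v);print(v,'%.3f'%e,b)
    q=b
    goal(np.array(g)+19*T[:,2],T)
E
```

```text
time: 5.62
tool_pos: [469.5, -24.4, 19.7]
tool_rot: [-0.047, 0.893, -0.097, -0.437]
force: [-0.3, -2.6, -0.1]
finger_gap: 20.6
[-0.268  0.705  1.527 -0.043  1.819  1.528] [469.497 -24.355  19.743] [-0.289 -2.574 -0.063]
[484.163 -27.562  31.388]
0 0.000 [-0.268  0.55   1.561 -0.044  1.949  1.523]
1 0.000 [-0.268  0.552  1.558 -0.044  1.951  1.523]
row [ 0.    -0.006 -0.   ] [-0.356  0.    -0.276]
0 0.000 [-0.34   0.287  1.658 -0.081  1.72   1.42 ]
1 0.000 [-0.339  0.288  1.645 -0.081  1.732  1.42 ]
row [-0.015  0.243 -0.017] [-0.47   0.241 -0.568]
0 0.000 [-0.429  0.116  1.777 -0.055  1.419  1.274]
1 0.000 [-0.429  0.116  1.767 -0.055  1.43   1.274]
row [-0.032  0.466 -0.053] [-0.389  0.464 -0.735]
0 0.000 [-0.543 -0.031  1.93   0.089  1.092  1.053]
1 0.000 [-0.543 -0.032  1.946  0.09   1.077  1.051]
row [-0.037  0.687 -0.097] [-0.282  0.634 -0.872]
0 0.000 [-0.666 -0.033  2.075  0.477  0.734  0.607]
1 0.000 [-0.64  -0.036  2.17   0.519  0.642  0.568]
row [-0.029  0.908 -0.147] [ 0.014  0.764 -0.946]
```

```bash
python3 -m inch '0 0 0 -0.04 0 -0.03 5;0 0 0 -0.1 0 -0.08 5;0 0 0 -0.18 0 -0.14 5;0 0 0 -0.26 0 -0.2 5;0 0 0 -0.35 0 -0.27 5;0 0 0 -0.35 0 -0.27 5' 58
python3 - <<'E'
from h import *
im,d=snap('wrist','w4.png');im,d=snap('side','s4.png')
E
```

```text
time: 6.38
tool_pos: [470.8, -24.4, 110.4]
tool_rot: [-0.047, 0.894, -0.097, -0.435]
force: [0.8, -0.7, -8.7]
finger_gap: 21.3
```

View pics/w4.png

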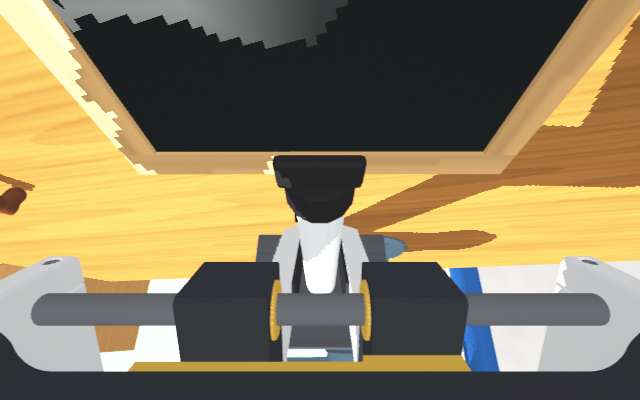

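View pics/s4.png

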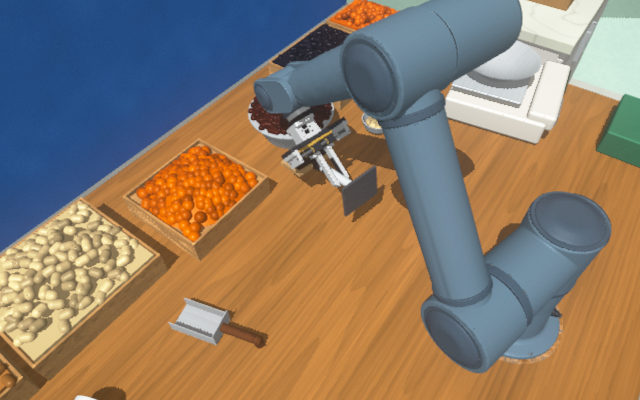

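```bash
cat > nxt.py <<'E'
from ik import *
import sys
np.set_printoptions(precision=3,suppress=True)
o=manip.get_obs();q=o['q'];print(q,o['force'],o['finger_gap'])
way=[(-.18,1.35,[500,-70,185]),(-.12,1.0,[520,-130,190]),(-.06,.65,[540,-170,190]),(0,.3,[590,-206,150]),(0,.3,[590,-206,110]),(0,.3,[590,-206,90])]
for psi,d,g in way[int(sys.argv[1]):]:
    S=signrot(psi,d);T=toolrot(S,.75)
    b,e=ik(np.array(g)+19*T[:,2],T,q,1);print('%.3f'%e,b);q=b
    goal(np.array(g)+19*T[:,2],T,o)
E
python3 nxt.py 0
```

```text
[-0.268  0.566  1.542 -0.044  1.943  1.523] [-0.446 -1.243 -9.375] 20.970487351637846
0.000 [-0.324  0.28   1.647 -0.074  1.739  1.434]
row [-0.015  0.242 -0.017] [-0.146  0.194 -0.305]
0.000 [-0.429  0.116  1.767 -0.055  1.43   1.274]
row [-0.032  0.465 -0.053] [-0.038  0.465 -0.466]
0.000 [-0.543 -0.032  1.946  0.09   1.077  1.051]
row [-0.038  0.687 -0.097] [ 0.068  0.635 -0.602]
0.000 [-0.623 -0.002  2.135  0.511  0.636  0.59 ]
row [-0.029  0.907 -0.147] [ 0.409  0.749 -0.734]
0.000 [-0.615  0.055  2.171  0.578  0.554  0.514]
row [-0.029  0.907 -0.147] [ 0.567  0.749 -0.611]
0.000 [-0.61   0.086  2.188  0.621  0.512  0.468]
row [-0.029  0.907 -0.147] [ 0.646  0.749 -0.55 ]
```

```bash
python3 -m inch '-0.004 0.06 -0.004 -0.036 0.05 -0.08 5;-0.008 0.13 -0.008 -0.08 0.1 -0.16 5;-0.015 0.24 -0.017 -0.146 0.194 -0.305 5;-0.02 0.31 -0.03 -0.11 0.28 -0.36 5;-0.026 0.39 -0.04 -0.075 0.37 -0.41 5;-0.032 0.465 -0.053 -0.038 0.465 -0.466 5;-0.032 0.465 -0.053 -0.038 0.465 -0.466 5' 58
python3 - <<'E'
from h import *
im,d=snap('top','t5.png');im,d=snap('side','s5.png')
E
python3 nxt.py 2
```

```text
time: 7.35
tool_pos: [514.5, -129.6, 170.5]
tool_rot: [-0.007, 0.994, -0.061, -0.092]
force: [0.6, 0.2, -7.9]
finger_gap: 20.7
[-0.43   0.128  1.768 -0.054  1.423  1.275] [-0.332  0.447 -7.976] 21.05013892151486
0.000 [-0.543 -0.032  1.946  0.09   1.077  1.051]
row [-0.002  0.227 -0.039] [ 0.16   0.189 -0.037]
0.000 [-0.623 -0.002  2.135  0.511  0.636  0.59 ]
row [ 0.012  0.449 -0.078] [0.49  0.333 0.092]
0.000 [-0.615  0.055  2.171  0.578  0.554  0.514]
row [ 0.012  0.449 -0.078] [0.527 0.333 0.289]
0.000 [-0.61   0.086  2.188  0.621  0.512  0.468]
row [ 0.012  0.449 -0.078] [0.546 0.334 0.387]
```

View pics/s5.png

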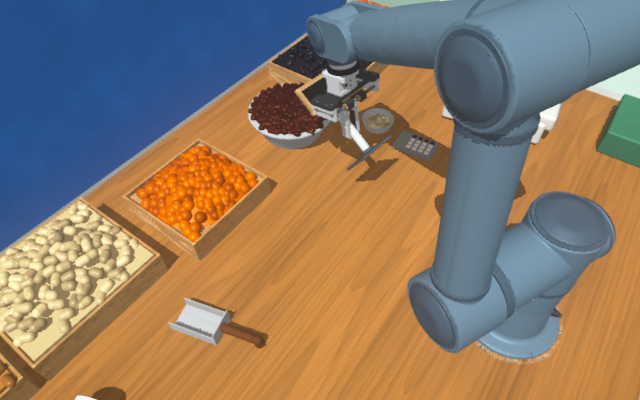

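View pics/t5.png

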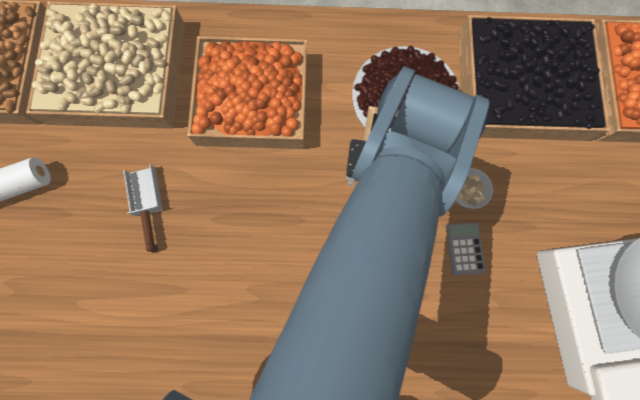

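```bash
python3 -m inch '0 0.07 -0.012 0.05 0.06 -0.012 5;-0.001 0.15 -0.026 0.1 0.12 -0.025 5;-0.002 0.227 -0.039 0.16 0.189 -0.037 5;0.003 0.3 -0.052 0.27 0.24 0.01 5;0.008 0.37 -0.065 0.38 0.29 0.05 5;0.012 0.449 -0.078 0.5 0.333 0.12 5;0.012 0.449 -0.078 0.53 0.333 0.26 5;0.012 0.449 -0.078 0.53 0.333 0.28 5' 58
python3 - <<'E'
from h import *
im,d=snap('top','t6.png');im,d=snap('side','s6.png');im,d=snap('wrist','w6.png')
E
python3 nxt.py 4
```

```text
time: 8.45
tool_pos: [599.3, -203.8, 91.9]
tool_rot: [-0.003, 0.967, 0.001, 0.255]
force: [0.9, 0.7, -8.4]
finger_gap: 20.6
[-0.644  0.099  2.017  0.515  0.658  0.571] [ 0.236 -0.011 -7.45 ] 21.005120375097924
0.000 [-0.615  0.055  2.171  0.578  0.554  0.514]
row [ 0.    -0.003  0.002] [-0.023 -0.002  0.009]
0.000 [-0.61   0.086  2.188  0.621  0.512  0.468]
row [ 0.    -0.003  0.002] [-0.073 -0.002  0.095]
```

View pics/s6.png

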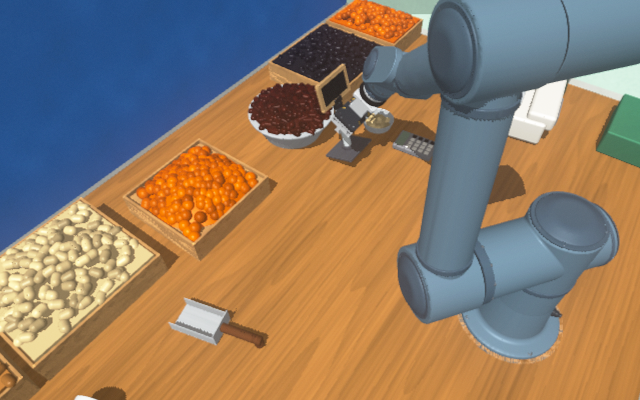

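View pics/w6.png

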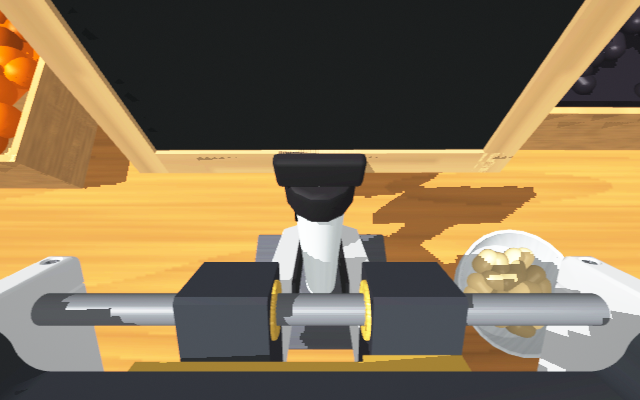

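View pics/t6.png

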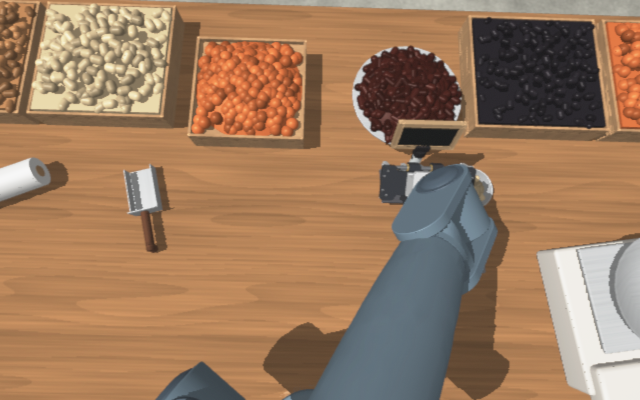

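Run:
```python
from ik import *
np.set_printoptions(precision=3,suppress=True)
o=manip.get_obs();q=o['q']
for d,dz in ((.25,6),(.2,6),(.2,2),(.2,-1)):
    S=signrot(0,d);T=toolrot(S,.75);g=np.array([573+45,-205,dz])+S@[-45,0,80]
    b,e=ik(g+19*T[:,2],T,q,1);print(e,b,g);q=b
    goal(g+19*T[:,2],T,o)
```

```text
2.492325425365779e-15 [-0.6    0.074  2.223  0.742  0.468  0.364] [ 594.191 -205.      94.646]
row [0.    0.029 0.002] [-0.038 -0.007  0.086]
2.2968009081263683e-14 [-0.589  0.057  2.282  0.914  0.42   0.203] [ 589.791 -205.      93.345]
row [-0.     0.061  0.002] [-0.056 -0.007  0.08 ]
3.598985256133619e-15 [-0.585  0.064  2.286  0.932  0.412  0.186] [ 589.791 -205.      89.345]
row [-0.     0.061  0.002] [-0.066 -0.007  0.097]
1.2875620041755768e-15 [-0.583  0.069  2.288  0.946  0.406  0.173] [ 589.791 -205.      86.345]
row [-0.     0.061  0.002] [-0.073 -0.007  0.11 ]
```

```bash
python3 -m inch '0 0.015 0 -0.02 -0.003 0.04 5;0 0.03 0 -0.038 -0.007 0.08 5;0 0.061 0.002 -0.056 -0.007 0.08 5;0 0.061 0.002 -0.06 -0.007 0.087 5;0 0.061 0.002 -0.066 -0.007 0.097 5;0 0.061 0.002 -0.066 -0.007 0.097 5'
python3 - <<'E'
from h import *
o=manip.get_obs();print(o['force'],o['tool_pos'],o['q'])
E
```

```text
time: 9.35
tool_pos: [601.3, -205.9, 74.5]
tool_rot: [0.001, 0.952, -0.001, 0.306]
force: [0.9, 0.4, -8.0]
finger_gap: 21.2
[ 0.87762173  0.43255725 -8.04067937] [ 601.26448626 -205.9393523    74.48404283] [-0.67339887  0.11858452  2.08157901  0.75091804  0.55937148  0.32733101]
```

```bash
python3 -m inch '0 0 0 -0.006 0 0.008 5;0 0 0 -0.01 0 0.014 5;0 0 0 -0.01 0 0.014 5'; python3 -m inch '0 0 0 -0.004 0 0.006 5;0 0 0 -0.008 0 0.012 5;0 0 0 -0.008 0 0.012 5' |grep -E 'pos|force'
```

```text
time: 9.72
tool_pos: [600.7, -205.8, 70.4]
tool_rot: [0.001, 0.952, -0.001, 0.306]
force: [0.5, -0.7, -8.3]
finger_gap: 21.1
tool_pos: [602.5, -206.2, 70.6]
force: [-9.3, 3.8, 10.4]
```

```bash
python3 - <<'E'
from h import *
import json
o=manip.get_obs()
json.dump([([-0.67339887,0.11858452,2.08157901,0.75091804,0.55937148,0.32733101],[601.264,-205.939,74.484],[.001,.952,-.001,.306]),([float(a) for a in o['q']],[float(a) for a in o['tool_pos']],[float(a) for a in o['tool_rot']]),
([-0.43,.128,1.768,-.054,1.423,1.275],[514.5,-129.6,170.5],[-.007,.994,-.061,-.092])],open('D.json','w'))
E
python3 kin.py
python3 - <<'E'
from ik import *
np.set_printoptions(precision=3,suppress=True)
o=manip.get_obs();q=o['q'];print(o['force'],q)
T=rot(o['tool_rot']).as_matrix(); z=T[:,2]; p=np.arctan2(-z[2],z[0]);d0=p-.75;print('delta',d0)
g0=o['tool_pos']-19*z
f=g0-Ry(d0)@[-45,0,80];print('front edge',f,g0)
for d in (.2,.15,.1,.05,.02):
    S=signrot(0,d);T=toolrot(S,.75);g=f+[0,0,1]+S@[-45,0,80]
    for v in (0,1):
        b,e=ik(g+19*T[:,2],T,q,v);print(v,e,b)
    goal(g+19*T[:,2],T,o)
E
```

```text
0 1 0.2794304128936389 [273.861 420.219 569.248  66.444 112.407 280.404   0.074   1.571  -0.349]
0 -1 5681.318030435434 [-102.359  144.861  320.443 -307.587  124.744   39.706  -98.82    -4.333
   42.714]
1 1 32.75039851599271 [ 373.292  430.127  739.98   140.72   112.543  280.766   47.163    1.571
 -102.862]
1 -1 5869.146888389265 [-214.033  131.944  132.05  -391.859  122.985   37.507 -151.432   -4.333
  154.554]
2 1 32.75039851599234 [ 373.292  430.127  739.98   140.72   112.543  280.766   47.163    1.571
 -102.862]
2 -1 5869.146888389249 [-214.033  131.944  132.05  -391.859  122.985   37.507 -151.432   -4.333
  154.554]
[-9.266  3.754 10.409] [-0.674  0.129  2.081  0.768  0.552  0.309]
delta 0.19486020386058167
front edge [ 619.985 -206.215   -1.219] [ 591.327 -206.215   85.98 ]
0 4.692705451959964e-14 [-0.672  0.128  2.077  0.754  0.557  0.323]
1 1.6946765184612877e-11 [-0.666  0.13   2.077  0.754  0.553  0.327]
row [ 0.001 -0.003 -0.   ] [ 0.005 -0.    -0.003]
0 5.636771330307887e-13 [-0.692  0.118  2.111  0.882  0.54   0.189]
1 3.4775631710401063e-15 [-0.67   0.125  2.122  0.9    0.515  0.183]
row [ 0.001  0.029 -0.   ] [-0.013 -0.    -0.01 ]
0 3.364366679669849e-15 [-0.713  0.112  2.143  1.017  0.532  0.046]
1 9.4083117198614e-16 [-0.665  0.125  2.165  1.069  0.483  0.023]
row [ 0.001  0.06  -0.   ] [-0.03  -0.    -0.016]
0 7.261921954470594e-11 [-0.733  0.109  2.174  1.157  0.535 -0.102]
1 2.264679084380746e-11 [-0.648  0.129  2.203  1.259  0.457 -0.152]
row [ 0.001  0.092 -0.   ] [-0.048 -0.    -0.021]
0 2.4554888939026576e-15 [-0.746  0.109  2.191  1.24   0.541 -0.19 ]
1 4.261269496283475e-15 [-0.631  0.134  2.224  1.382  0.446 -0.263]
row [ 0.001  0.111 -0.   ] [-0.059 -0.    -0.023]
```

```bash
python3 -m inch '0 0 0 0.007 0 -0.009 5;0 0.029 0 -0.01 0 -0.014 5;0 0.06 0 -0.027 0 -0.02 5;0 0.092 0 -0.045 0 -0.025 5;0 0.1 0 -0.05 0 -0.026 5;0 0.1 0 -0.05 0 -0.026 5'
python3 - <<'E'
from h import *
im,d=snap('top','t7.png');im,d=snap('side','s7.png')
o=manip.get_obs();T=rot(o['tool_rot']).as_matrix(); z=T[:,2]; p=np.arctan2(-z[2],z[0]);d0=p-.75;g0=o['tool_pos']-19*z;print(d0,g0,o['force'])
E
```

```text
time: 10.85
tool_pos: [589.8, -206.5, 66.3]
tool_rot: [0.001, 0.925, -0.001, 0.38]
force: [0.3, -0.6, -5.0]
finger_gap: 20.8
0.041472798056977456 [ 576.63585224 -206.41252963   79.92631809] [ 0.34874483 -0.75798421 -3.62844743]
```

View pics/s7.png

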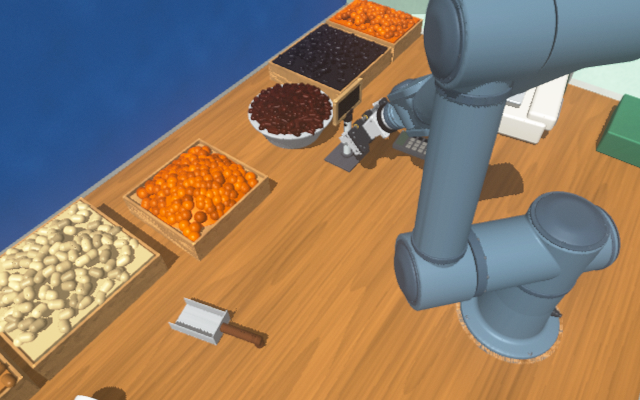

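```bash
python3 -m inch '0 0 0 0 0 0 40;0 0 0 0 0 0 60;0 0 0 0 0 0 80;0 0 0 0 0 0 92;0 0 0 0 0 0 92;0 0 0 0 0 0 92;0 0 0 0 0 0 92;0 0 0 0 0 0 92'
python3 - <<'E'
from h import *
im,d=snap('wrist','w8.png');im,d=snap('side','s8.png')
E
```

```text
time: 11.95
tool_pos: [589.6, -205.7, 65.8]
tool_rot: [0.001, 0.925, -0.001, 0.38]
force: [0.6, -0.8, -0.7]
finger_gap: 91.5
```

View pics/w8.png

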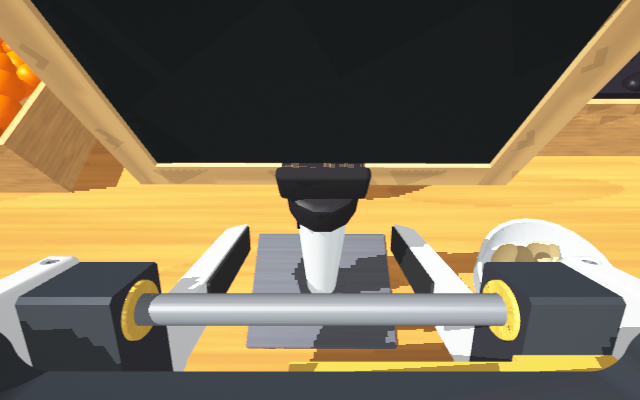

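View pics/s8.png

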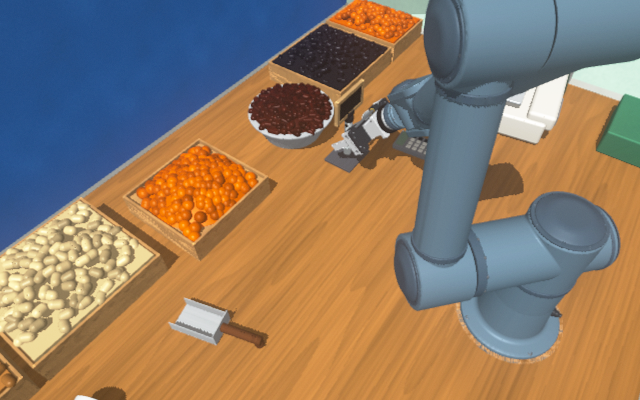

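```bash
python3 -m inch '0 0 0 0 0 -0.1 92;0 0 0 0 0 -0.25 92;0 0 0 0 0 -0.45 92;0 0 0 0 0 -0.65 92;0 0 0 0 0 -0.8 92;0 0 0 0 0 -0.8 92'
python3 - <<'E'
from ik import *
np.set_printoptions(precision=3,suppress=True)
o=manip.get_obs();print(o['q'],o['force'])
im,d=snap('side','s9.png');im,d=snap('top','t9.png');im,d=snap('wrist','w9.png')
for n in ('top','wrist','side'):
  for t in ('tube','board'):
    for r in cams.place_of(t,n)[:1]:print(n,t,r)
E
```

```text
time: 12.8
tool_pos: [477.2, -206.7, 181.9]
tool_rot: [0.003, 0.925, -0.001, 0.381]
force: [-0.4, 0.1, 0.3]
finger_gap: 91.9
[-0.963 -0.428  2.383  0.85   0.871  0.145] [-0.442  0.08   0.303]
top tube {'xy': [408.4, 177.8], 'score': 0.95}
top board {'xy': [424.9, 164.7], 'score': 0.62}
wrist tube {'xy': [319.6, 192.0], 'score': 0.78}
wrist board {'xy': [321.8, 112.0], 'score': 0.88}
side tube {'xy': [347.0, 139.2], 'score': 0.85}
side board {'xy': [349.0, 99.6], 'score': 0.95}
```

View pics/t9.png

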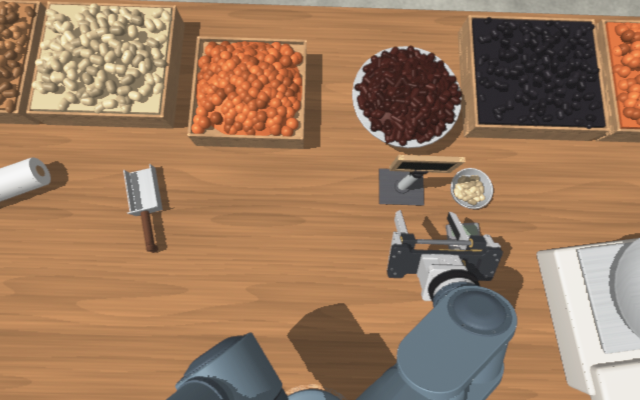

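View pics/w9.png

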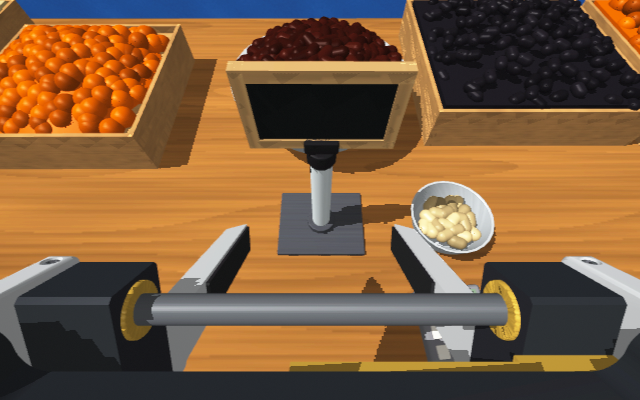

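```bash
cat > meas.py <<'E'
from h import *
np.set_printoptions(precision=3,suppress=True)
import sys
d=np.load('pics/'+sys.argv[1]+'.npy');u,v=np.meshgrid(np.arange(640),np.arange(400));W=world('top',u,v,d)
zmin,zmax=float(sys.argv[2]),float(sys.argv[3])
m=(d>0)&(W[...,0]>540)&(W[...,0]<625)&(abs(W[...,1]+206)<75)&(W[...,2]>zmin)&(W[...,2]<zmax)
q=W[m];print(len(q),q.min(0),q.max(0),np.median(q,0))
for y in (-255,-235,-180,-155):
    s=q[abs(q[:,1]-y)<10]; s=s[s[:,2]>s[:,2].max()-5]; print(y,s[:,0].min(),s[:,0].max(),s[:,2].max())
E
python3 meas.py t9.png 170 260
python3 - <<'E'
from ik import *
np.set_printoptions(precision=3,suppress=True)
o=manip.get_obs();q=o['q']
for p in ([480,-206,330],[575,-206,290],[575,-206,203],[575,-206,290]):
    T=axes([0,0,-1],[1,0,0]);b,e=ik(np.array(p),T,q,0);print(e,b);q=b
    goal(p,T,o)
T=axes([0,0,-1],[0,-1,0]);goal([480,-206,330],T)
E
```

```text
1010 [ 565.253 -270.242  170.005] [ 580.086 -145.246  239.374] [ 571.272 -205.308  218.135]
-255 569.0419938567346 578.781299021064 238.5063622332309
-235 568.5834754354784 579.6681191245157 239.37442591627166
-180 569.4597654750335 579.9635713714488 238.90482938352443
-155 569.6205054842156 579.4582282600277 239.36553402262678
1.5089458178986534e-15 [-0.622 -0.136  1.73   0.     1.547 -0.623]
row [ 0.387 -0.387 -0.946] [ 0.54   0.004 -0.528]
1.822743801384118e-14 [-0.529  0.097  1.571 -0.     1.473 -0.529]
row [ 0.387 -0.387 -0.946] [ 0.738  0.004 -0.052]
3.506798847349906e-14 [-0.529  0.157  1.664 -0.     1.32  -0.529]
row [ 0.387 -0.387 -0.946] [0.432 0.004 0.258]
1.5475157209687785e-11 [-0.529  0.097  1.571  0.     1.473 -0.529]
row [ 0.387 -0.387 -0.946] [ 0.738  0.004 -0.052]
row [-0.    -0.495 -0.001] [ 0.54   0.004 -0.528]
```

```bash
python3 -m inch '0 -0.08 0 0.11 0 -0.11 92;0 -0.18 0 0.22 0 -0.21 92;0 -0.28 0 0.33 0 -0.32 92;0 -0.38 0 0.44 0 -0.43 92;0 -0.495 0 0.54 0.004 -0.528 92;0 -0.495 0 0.54 0.004 -0.528 92'
python3 - <<'E'
from ik import *
np.set_printoptions(precision=3,suppress=True)
o=manip.get_obs();print(o['q'])
T=axes([0,0,-1],[1,0,0]);goal([574.3,-207,290],T)
goal([480,-207,330],T)
E
```

```text
time: 14.0
tool_pos: [482.6, -206.4, 332.0]
tool_rot: [0.001, 1.0, 0.0, 0.002]
force: [-0.8, -0.3, 0.0]
finger_gap: 92.2
[-0.621 -0.134  1.725  0.001  1.546  0.949]
row [ 0.003 -0.002 -0.999] [0.458 0.003 0.212]
row [ 0.003 -0.002 -0.999] [-0.013  0.003  0.01 ]
```

```bash
python3 -m inch '0 0 -0.12 0 0 0 92;0 0 -0.24 0 0 0 92;0 0 -0.36 0.05 0 0 92;0 0 -0.48 0.15 0 0 92;0 0 -0.6 0.25 0 0 92;0 0 -0.72 0.35 0 0 92;0 0 -0.84 0.458 0.003 0 92;0 0 -0.96 0.458 0.003 0 92' >/dev/null
python3 - <<'E'
from ik import *
np.set_printoptions(precision=3,suppress=True)
o=manip.get_obs();print(o['q'],o['tool_pos'])
T=axes([0,0,-1],[1,0,0]);goal([574.3,-207,290],T)
goal([574.3,-207,205],T)
E
```

```text
[-0.535  0.072  1.53   0.002  1.54  -0.468] [ 570.949 -206.598  328.201]
row [ 0.001 -0.001 -0.042] [-0.001  0.017  0.191]
row [ 0.001 -0.001 -0.042] [-0.002  0.017  0.616]
```

```bash
python3 -m inch '0 0 -0.042 0 0.015 0 92;0 0 -0.042 0 0.015 0.15 92;0 0 -0.042 0 0.015 0.2 92;0 0 -0.042 0 0.015 0.2 92' >/dev/null
python3 - <<'E'
from ik import *
np.set_printoptions(precision=3,suppress=True)
o=manip.get_obs();print(o['q'],o['tool_pos'],o['tool_rot'])
T=axes([0,0,-1],[1,0,0])
goal([574.3,-207,205],T)
im,d=snap('wrist','w10.png');im,d=snap('side','s10.png')
E
```

```text
[-0.533  0.095  1.575  0.001  1.473 -0.525] [ 573.375 -206.884  289.237] [-0.001  0.71   0.705  0.   ]
row [-0.    -0.001 -0.005] [-0.001  0.005  0.421]
```

View pics/w10.png

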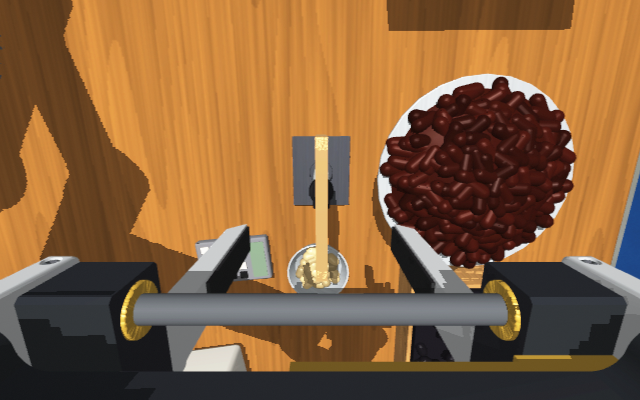

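View pics/s10.png

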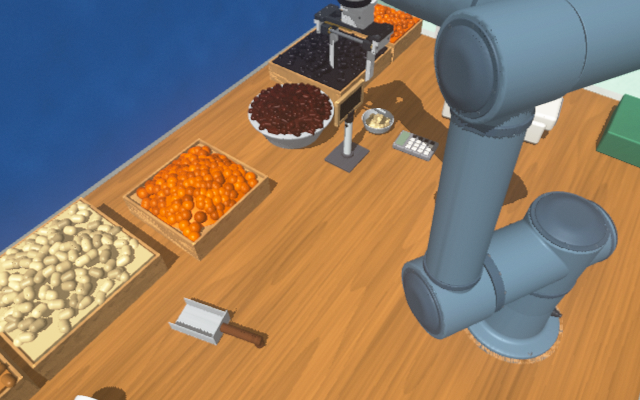

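```bash
python3 -m inch '0 0 0 0 0.004 0.15 92;0 0 0 0 0.004 0.3 92;0 0 0 0 0.004 0.42 92;0 0 0 0 0.004 0.42 92;0 0 0 0 0.004 0.42 50;0 0 0 0 0.004 0.42 30;0 0 0 0 0.004 0.42 20;0 0 0 0 0.004 0.42 20' 15;  python3 -m inch '0 0 0 0 0 0 20;0 0 0 0 0 0 20;0 0 0 0 0 0 20;0 0 0 0 0 0 20' 15
```

```text
time: 16.6
tool_pos: [575.6, -207.3, 207.4]
tool_rot: [0.001, 0.71, 0.705, 0.0]
force: [0.3, 0.4, 1.2]
finger_gap: 55.5
time: 17.1
tool_pos: [575.4, -207.3, 206.9]
tool_rot: [0.001, 0.71, 0.705, 0.0]
force: [-0.2, 0.1, 0.4]
finger_gap: 20.5
```

Run:
```python
from h import *
im,d=snap('wrist','w11.png')
```

```text
(no output)
```

View pics/w11.png

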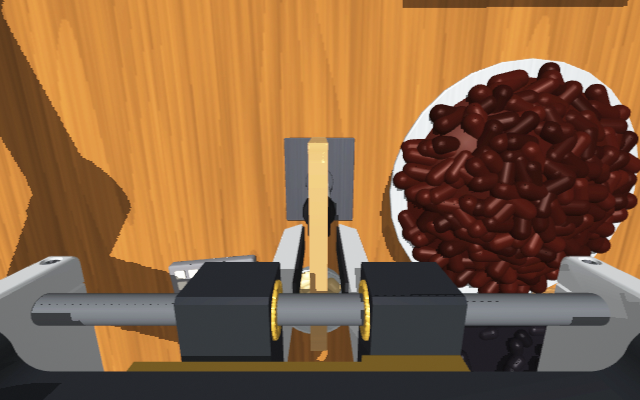

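```bash
python3 -m inch '0 0 0 0 -0.005 0 20;0 0 0 0 -0.005 0 14;0 0 0 0 -0.005 0 10;0 0 0 0 -0.005 0 4;0 0 0 0 -0.005 0 4;0 0 0 0 -0.005 0 4' 25
```

```text
time: 17.9
tool_pos: [574.3, -207.2, 206.9]
tool_rot: [0.001, 0.71, 0.705, 0.0]
force: [-2.0, 0.7, 1.4]
finger_gap: 9.7
```

```bash
python3 -m inch '0 0 0 0 0 -0.02 4;0 0 0 0 0 -0.06 4;0 0 0 0 0 -0.12 4;0 0 0 0 0 -0.19 4;0 0 0 0 0 -0.26 4;0 0 0 0 0 -0.32 4;0 0 0 0 0 -0.36 4;0 0 0 0 0 -0.36 4' 25;python3 - <<'E'
from h import *
im,d=snap('top','t12.png');im,d=snap('side','s12.png')
E
```

```text
time: 18.9
tool_pos: [574.9, -207.4, 282.3]
tool_rot: [0.002, 0.709, 0.705, 0.001]
force: [-2.9, 3.6, 9.7]
finger_gap: 10.4
```

View pics/s12.png

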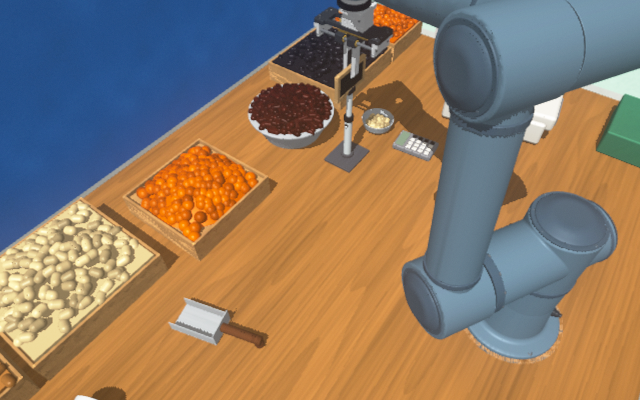

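```bash
python3 -m inch '0 0 0 0 0 0 4;0 0 0 0 0 0 4' 25; python3 -m inch '0 0 0 0 0 -0.01 4;0 0 0 0 0 -0.02 4;0 0 0 0 0 -0.02 4' 25;python3 -m inch '0 0 0 0 0 -0.01 4;0 0 0 0 0 -0.01 4' 25
```

```text
time: 19.25
tool_pos: [575.4, -207.6, 284.4]
tool_rot: [0.003, 0.709, 0.705, 0.001]
force: [-4.7, 3.8, 13.7]
finger_gap: 9.9
time: 19.62
tool_pos: [574.8, -207.3, 284.9]
tool_rot: [0.002, 0.71, 0.705, 0.001]
force: [-2.0, 2.7, 8.1]
finger_gap: 9.6
time: 19.88
tool_pos: [574.6, -207.2, 285.2]
tool_rot: [0.001, 0.71, 0.705, 0.001]
force: [-0.7, 2.4, 3.5]
finger_gap: 10.0
```

```bash
python3 - <<'E'
from h import *
im,d=snap('side','s13.png'); snap('top','t13.png')
c=im[60:180,300:400]; cv2.imwrite('pics/s13c.png',cv2.resize(c,None,fx=6,fy=5,interpolation=cv2.INTER_CUBIC)[:,:,::-1])
print(cams.place_of('button','side'),cams.place_of('tube','side')[:1],cams.place_of('board','side')[:1])
E
python3 meas.py t13.png 250 340
```

```text
513 [ 569.215 -194.63   250.035] [ 580.98  -145.127  316.702] [ 571.808 -165.782  294.324]Traceback (most recent call last):
  File "<stdin>", line 4, in <module>
ValueError: it knows: basin_rim, board, bowl_mid, calculator_mid, scoop_mid, tube
Traceback (most recent call last):
  File "meas.py", line 9, in <module>
    s=q[abs(q[:,1]-y)<10]; s=s[s[:,2]>s[:,2].max()-5]; print(y,s[:,0].min(),s[:,0].max(),s[:,2].max())
                                      ~~~~~~~~~~^^
ValueError: zero-size array to reduction operation maximum which has no identity
```

View pics/s13c.png

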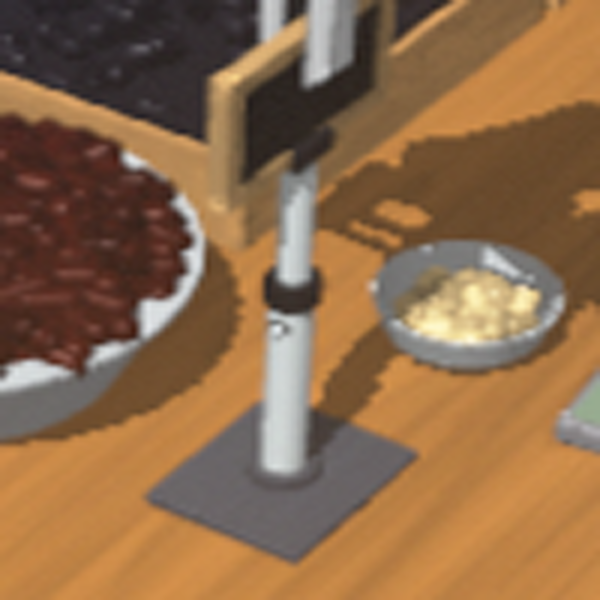

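```bash
python3 -m inch '0 0 0 0 0 -0.007 4;0 0 0 0 0 -0.007 4;0 0 0 0 0 -0.007 30;0 0 0 0 0 -0.007 50;0 0 0 0 0 -0.007 50;0 0 0 0 0 -0.007 50' 20;python3 -m inch '0 0 0 0 0 -0.1 50;0 0 0 0 0 -0.2 50;0 0 0 0 0 -0.4 50;0 0 0 0 0 -0.6 50;0 0 0 0 0 -0.6 50'
```

```text
time: 20.72
tool_pos: [574.4, -207.3, 286.4]
tool_rot: [0.001, 0.71, 0.705, 0.0]
force: [-0.2, 0.0, -0.1]
finger_gap: 46.4
time: 21.35
tool_pos: [575.4, -207.8, 412.7]
tool_rot: [0.006, 0.71, 0.705, 0.002]
force: [0.3, 1.0, -0.0]
finger_gap: 50.0
```

```bash
python3 - <<'E'
from h import *
im,d=snap('side','s14.png'); snap('top','t14.png'); iw,_=snap('wrist','w14.png')
c=im[60:180,300:400]; cv2.imwrite('pics/s14c.png',cv2.resize(c,None,fx=6,fy=5,interpolation=cv2.INTER_CUBIC)[:,:,::-1])
im2,d2=cams.grab_frame('top')
for t in ['scoop_mid','calculator_mid','bowl_mid','tube','board']:
  for r in cams.place_of(t,'top')[:1]:
    u,v=r['xy'];print(t,r['xy'],world('top',u,v,d2[int(v),int(u)]))
E
python3 meas.py t14.png 250 340
```

```text
scoop_mid [145.6, 205.3] [509.92866201 415.77095781   0.85423798]
calculator_mid [407.2, 149.5] [ 569.75865752 -147.15256021  294.17925794]
tube [406.8, 177.6] [ 574.07869904 -198.89293765   92.2371479 ]
board [439.3, 153.9] [ 569.59122466 -207.99980372  276.44787824]
809 [ 566.39  -225.331  250.032] [ 580.512 -145.034  317.168] [ 571.805 -179.871  295.017]Traceback (most recent call last):
  File "meas.py", line 9, in <module>
    s=q[abs(q[:,1]-y)<10]; s=s[s[:,2]>s[:,2].max()-5]; print(y,s[:,0].min(),s[:,0].max(),s[:,2].max())
                                      ~~~~~~~~~~^^
    return umr_maximum(a, axis, None, out, keepdims, initial, where)
ValueError: zero-size array to reduction operation maximum which has no identity
```

View pics/s14c.png

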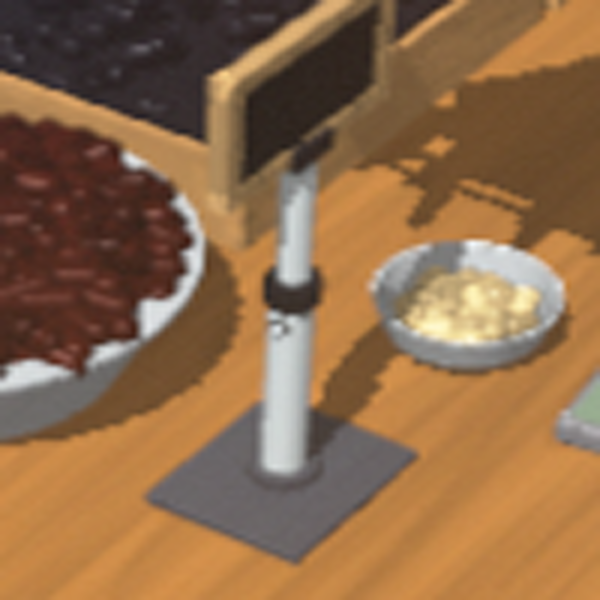

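View pics/t14.png

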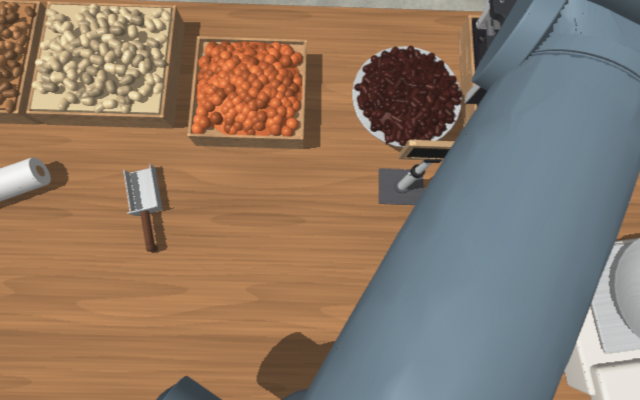

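Run:
```python
import cv2,numpy as np
o=[cv2.resize(cv2.imread(f'pics/{f}.png')[105:160,325:370],None,fx=8,fy=8,interpolation=cv2.INTER_CUBIC) for f in('s10','s14')]
cv2.imwrite('pics/cmp.png',np.hstack(o))
```

```text
(no output)
```

View pics/cmp.png

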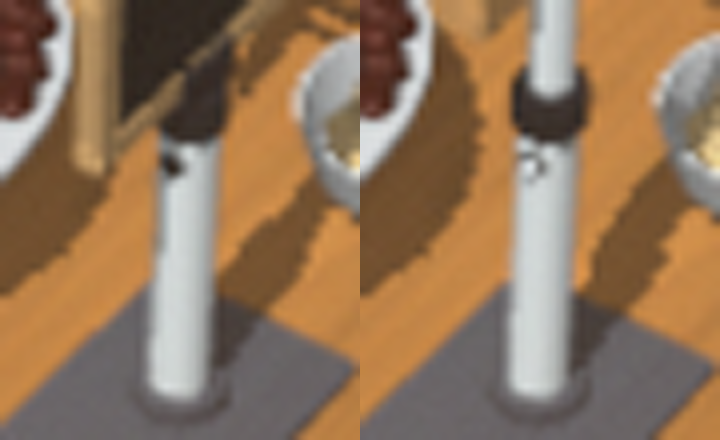

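The left crop, from before the draw, shows a dark hole at (172,160). In the right crop a bright stud fills that hole at (530,165), so the button is out.

```bash
python3 -m inch '0 0 0 0 0 0 50;0 0 0 0 0 0 50;0 0 0 0 0 0 50'; python3 -c "
from cell import manip
print(manip.close_job())"
```

```text
time: 22.18
tool_pos: [574.2, -207.1, 406.3]
tool_rot: [0.001, 0.71, 0.705, 0.0]
force: [0.0, -0.1, -0.5]
finger_gap: 50.0
the job is handed in; nothing more can be done
None
```

The price sign is standing upright behind the basin, with the board facing the customers and the mast drawn out. I handed the job in at about 22 s of the 54 s allowed. No verdict was reported, so the results below are my own checks.

I gripped the tube, turned the sign upright and set it down front edge first. I then released it, gripped the top of the board from above and drew it up.

- **Position:** the foot centre is about 75 mm from the basin rim and within 2 mm of the basin's middle line. The board measured square to the counter.
- **Mast:** the top edge of the board rose from about 238 to 317 mm, roughly 79 mm, and stayed there after I let go.
- **Lock button:** the side camera shows a bright stud where the dark hole was. The mast also pushed back with about 14 N when the arm's target was a few mm lower, more than the 3.5 N of friction, which fits a locked mast.
- **Robot clear:** the fingers were well above the board, with about zero force on the tool.
- **Other things on the counter:** the side view shows the bowl and the visible part of the calculator unmoved.

Some checks were incomplete:
- **Hidden bystanders:** in the last top picture the arm hid the calculator and the bowl. The network put the calculator on the sign, so I ignored that reading.
- **Scoop:** its two readings differ by about 8 mm, which I put down to the detector since nothing went near it.
- **Board squareness:** I measured this before the draw. The repeat afterwards failed because the arm was in the way.
- **Button network:** it does not know the button, so that check rests on the picture and the force.

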